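# Clear the lid and hold the carrom box open

## Robot

A 7-joint arm with a two-finger parallel gripper is mounted at the origin on the work surface. World frame = base frame: x ahead of the robot, y to its left, z up, the work surface at z = 0. Lengths are in m, angles in rad, forces in N, time in s.
With the tool pointing down it reaches from about 0.4 to 0.9 m from the base axis. Payload 5.6 kg.
Tool frame: the origin (TCP) lies on the centre line of the jaws, within the pads' length; the fingertips stand 19 mm ahead of it and the grasp point (between the pads) is the TCP; z points along the fingers, y is the line along which they close (so a half turn about z gives the same grasp; the last joint's range is limited). The gripper opens to 92 mm and grips with 3 to 60 N. Pads are 20 mm wide; open, the fingers measure 128 mm over their backs; the gripper's body (75 mm by 189 mm) begins 69 mm behind the grasp point.
Start: joints at [-0.043, 0.468, -0.012, 1.603, 0.006, 1.071, -0.056], TCP at [0.65, -0, 0.234] pointing down, gripper open.
Joint ranges: [-2.53, 2.53], [-0.31, 2.02], [-1.57, 1.55], [0.28, 2.44], [-1.29, 4.43], [0.15, 1.84], [-2.92, 2.92]. Speed limits (rad/s): [2.57, 2.57, 3.14, 3.14, 3.14, 3.14, 3.14].

## Interface

Orientations are given as a rotation vector (axis times angle).
In Python, from workcell import observe, capture, finish_job, search_frame, outline_of, pinpoint gives the robot as it stands.
- The arm moves only by the shell command python3 -m pendant 'ROWS' [OPENING]. ROWS is JSON, a list of rows, each a list of 2 entries, a list of its own where there are three numbers: the shift along the tool's x, y, z in mm, then the turn, a rotation vector about the tool's x, y, z in degrees. In form: [[[dx, dy, dz], [wx, wy, wz]], ...]. A call has 1 to 8 rows; each row shifts and turns the commanded pose from where the row before left it, along the tool's axes as they then stand; what a row does not reach is not made up. A row lasts 1/8 s, in which the tool goes at most 62.5 mm and 10.7 degrees, less where a joint would pass 70% of its speed; a pose out of reach is approached as far as the arm can. A call with a gripper value outside its range is refused whole. OPENING is the opening, from 0 (shut) to 1 (fully open), set as the call begins (- or left out, the last holds). The fingers move at their own pace and stop on an object; the grip force is fixed at half the most. Time passes only in rows, so rows that do not move let the fingers close. It gives the time, the measured TCP pose, the force, the opening and the grip force at its end, in the units of the state.
- observe(): the state, without advancing time (a new reading comes with each control period).
- capture(name): name is "scene" or "side" or "wrist"; returns a dict with "frame" (420x560x3 uint8, red, green, blue), "vertical_fov" (degrees; the focal length in pixels is half the picture's height over the tangent of half this angle, whatever the lens; pixels are square), "cx", "cy" (the principal point, pixels), "D" ([k1, k2, p1, p2, k3] as OpenCV has them; the pictures are not rectified), "world_from_camera" (4x4, takes a point from camera to world coordinates). Camera axes: x right, y up, looking along -z (the intrinsics and any distortion apply to the point x, -y, -z); pixel columns grow to the right and rows downward; lengths in m; the calibration is good to about 2 mm. A picture is of the moment at which its call begins. There is no depth.
- finish_job(): hands the job in; it is judged then, once.
Trained networks look in a picture, given as the dict that the camera call returned (one of the last four; its "shot" number tells which), for a name from the list of things; names that differ only in an ending like _2 or _b are one class to them, and where a whole thing is asked for, a point or a joint stands for the part that bears it (a point fixed in the world has none). Each returns a list of dicts, best first, with "confidence" (0 to 1); they miss things now and then, are a little off and sometimes report something else, mostly with a low value. They report only what shows in the picture. A call takes as long as a camera call. They do not tell look-alikes from the thing itself.
- search_frame(thing, picture): "position" ([x, y, z] in m, in world coordinates, good to about 4 mm: the middle of the surface that is visible of it).
- outline_of(thing, picture): "pixels" (420x560 bool, what is visible of it).
- pinpoint(thing, picture): "position" ([x, y, z] in m, in world coordinates, good to about 4 mm: a listed point, or the origin of a listed thing).
The state is a dict: "t": time; "joints": joint angles; "joint_velocities": joint speeds; "tau": joint torques, N m; "tcp_pos": TCP position; "ee_rot": TCP orientation; "ft_force": force on the tool from outside, world axes, zero at the start; "ft_torque": the same for the moment, N m; "gripper_width": opening from 0.0 (shut) to 1.0 (fully open); "finger_force": force on a finger pad.
Only numpy, scipy, OpenCV 4.12 (cv2) and the standard library are available. Lean on these libraries where they do the work, as an engineer would, in place of code of your own. Each camera call takes 0.05 s, during which the arm holds its last target. There are 200 camera calls.

## Task

Pick up the wooden scraper block, wipe the three loose terracotta chips off the closed lid of the grey carrom-men box with it so that they drop onto the table, and put the block down on the table, not touching the box. Then raise the lid, which springs shut if let go, to 50 degrees from closed for the player opposite, and finish while holding it still at that angle with the gripper. Do not touch the chips with the fingers or arm, do not open the lid while a chip is still on it, and leave everything else where it stands.

Things in the scene. Friction and masses are not known exactly. Their poses are not given: they have to be found in the camera images.
- box: grey plastic box of carrom men, fixed to the table, 170 mm (its x) by 200 mm (its y); walls 60 mm tall, lid 6 mm thick on top, so the lid's flat upper face is 66 mm above the table. Origin: centre of its underside; z up. The lid is hinged along the box's -x side, the side near the robot, and its handle is near the +x side.
- lid (a joint): angle of the lid in rad: 0 closed, grows as the far (+x) edge of the lid rises and swings back towards the robot, stop at 1.75; 50 degrees is 0.873. A spring and the lid's weight always press it shut: about 0.3 N m at any angle up to 50 degrees, about 2 N at the handle; it stays at no angle by itself.
- lid_handle (a point): middle of the lid's handle: a straight round steel bar 10 mm thick and 90 mm long, along the box's y, its centre line 32 mm above the lid's upper face (27 mm free under it), on a post at each end; 145 mm from the hinge line along the lid and 25 mm in from the lid's free edge. Moves with the lid; its axes are the lid's (x from hinge to free edge, y along the hinge, z out of the upper face).
- lid_hinge (a point): middle of the hinge line, which runs along the box's y at the -x rim, 60 mm above the table (the lid's underside), 85 mm from the box's centre. With the lid closed the handle lies 145 mm along the box's +x and 38 mm above it; the handle moves in an arc about this line.
- block: loose scraper block of wood with a black rubber foot, standing on the foot: 100 mm long (its x), 26 mm thick (its y), 50 mm tall (z); the foot is the lowest 8 mm and 22 mm thick; about 120 g. Origin: centre of its underside. It and the mug stand on opposite sides of the box, either way round.
- chip1: one of three identical loose terracotta chips lying flat on the box lid, 22 x 16 x 9 mm with a small bump on top (12 mm in all), 10 g; origin: centre of its underside. Chips start within 62 mm either side of the lid's middle along the box's y, and 20 to 110 mm from the hinge line along the box's x, clear of the handle.
- chip2: one of three identical loose terracotta chips lying flat on the box lid, 22 x 16 x 9 mm with a small bump on top (12 mm in all), 10 g; origin: centre of its underside
- chip3: one of three identical loose terracotta chips lying flat on the box lid, 22 x 16 x 9 mm with a small bump on top (12 mm in all), 10 g; origin: centre of its underside
- mug: mustard-yellow ceramic mug, 76 mm across, 85 mm tall, one side handle (bystander); origin: centre of its underside
- striker: green acrylic carrom striker, a disc 41 mm across and 12 mm thick (bystander); origin: centre of its underside
- plates: two stacked white melamine plates, 160 mm across, 26 mm tall (bystander); origin: centre of the underside
- jug: steel jug 110 mm across, 170 mm tall, with a side handle (bystander); origin: centre of its underside
- latchbox: small shut white plastic box with a press-button latch, 82 x 122 x 60 mm, not the one to open (bystander); origin: centre of its underside
- tin: plain metal tin, 64 mm across, 110 mm tall (bystander); origin: centre of its underside
There are look-alikes about, which are no part of the job. Several things look just like the block: the one meant starts farthest to the robot's right.

How it is judged:
On the way, in this order (a step that is already met when the one before it is completed fails the run):
1. the scraper block is held in the gripper, lifted off the table (height (world z) of block above 0.03 m and contact force between block and the fingers above 1 N), for 0.2 s.
2. all three chips are off the lid, on the table, with the block still held and the lid closed (height (world z) of each of chip1, chip2, chip3 below 0.03 m and horizontal distance between each of chip1, chip2, chip3 and box above 0.085 m and contact force between block and the fingers above 1 N and value of joint lid below 0.15 rad), for 0.1 s.
3. the block is put down on the table, released, clear of the box, the lid still closed (height (world z) of each of chip1, chip2, chip3, block below 0.03 m and horizontal distance between each of chip1, chip2, chip3 and box above 0.085 m and contact force between block and the fingers below 0.05 N and contact force between block and box below 0.05 N and linear speed of block below 0.03 m/s and value of joint lid below 0.15 rad), for 0.2 s.
At the end, for the whole second after the job is handed in: the lid is held still by the gripper's fingers at 50 degrees, give or take 7 (0.751 to 0.995 rad); the chips lie on the table outside the box (origins below 30 mm); the block rests released on the table (origin below 30 mm), not touching the box (value of joint lid between 0.751 and 0.995 rad and velocity of joint lid between -0.1 and 0.1 rad/s and contact force between the fingers and box above 0.5 N and height (world z) of each of chip1, chip2, chip3, block below 0.03 m and horizontal distance between each of chip1, chip2, chip3 and box above 0.085 m and contact force between block and the fingers below 0.05 N and contact force between block and box below 0.05 N and linear speed of block below 0.03 m/s); the arm keeps its last pose, push and grip.
It fails at once if the lid is opened (past 0.15 rad) while a chip is still on it (value of joint lid above 0.15 rad and height (world z) of any of chip1, chip2, chip3 above 0.05 m).
It fails at once if the fingers or arm push a chip (over 0.5 N) (contact force between any of the fingers, the arm and chip1 above 0.5 N or contact force between any of the fingers, the arm and chip2 above 0.5 N or contact force between any of the fingers, the arm and chip3 above 0.5 N).
It fails at once if a bystander is moved more than 40 mm or tipped over (distance of any of mug, striker, plates, jug, latchbox, tin from where it was at the start of the episode above 0.04 m or angle between any of mug, striker, plates, jug, latchbox, tin's own z axis and vertical above 0.6 rad).
It also fails if it takes over 64 s, if anything falls off the work surface, if the arm or the gripper's body presses on something with over 40 N, if the wrist force passes 120 N, or if a joint passes its speed limit or range.

## Working session

There is one attempt and no reset: what is moved stays moved. The work goes in short steps, Python scripts to look and compute and a shell command to move; the robot and the scene stay as the last step left them, time stands still between calls to the robot, and variables do not carry over. Pictures are saved under pics/ and viewed, at most 10 in all, crops included, and the job is handed in when it is done.

```bash
mkdir -p pics; ls; cat > h.py <<'E'
import numpy as np, cv2
from workcell import *
def save(p,n): cv2.imwrite('pics/'+n,p['frame'][:,:,::-1])
def K(p):
    f=p['frame'].shape[0]/2/np.tan(np.radians(p['vertical_fov'])/2)
    return np.array([[f,0,p['cx']],[0,f,p['cy']],[0,0,1.]])
def ray(p,uv):
    n=cv2.undistortPoints(np.array(uv,float).reshape(-1,1,2),K(p),np.array(p['D'],float)).reshape(-1,2)
    T=np.array(p['world_from_camera']); d=np.c_[n[:,0],-n[:,1],-np.ones(len(n))]@T[:3,:3].T
    return T[:3,3],d
def onz(p,uv,z):
    o,d=ray(p,uv); return o+d*((z-o[2])/d[:,2])[:,None]
def proj(p,X):
    T=np.linalg.inv(np.array(p['world_from_camera'])); c=np.atleast_2d(X)@T[:3,:3].T+T[:3,3]
    return cv2.projectPoints((c*[1,-1,-1]).reshape(-1,1,3),np.zeros(3),np.zeros(3),K(p),np.array(p['D'],float))[0].reshape(-1,2)
E
python3 - <<'E'
from h import *
np.set_printoptions(precision=3,suppress=True)
print(observe())
for c in ('scene','side'):
    p=capture(c); save(p,c+'0.png'); print(c,np.array(p['world_from_camera']))
    for n in ('block','chip1','lid_handle','lid_hinge','box','mug','striker','plates','jug','latchbox','tin'):
        for r in pinpoint(n,p): print(n,np.array(r['position']),round(r['confidence'],2),proj(p,r['position'])[0].round())
E
```

```text
pics
{'t': 0.0, 'joints': array([-0.043,  0.468, -0.012,  1.604,  0.006,  1.071, -0.056]), 'joint_velocities': array([ 0.   ,  0.   , -0.001, -0.001,  0.   , -0.002,  0.001]), 'tau': array([ -0.   , -52.057,  -0.013, -24.375,  -0.057,   0.017,   0.   ]), 'tcp_pos': array([ 0.649, -0.   ,  0.233]), 'ee_rot': array([-2.221, -2.221,  0.002]), 'ft_force': array([0.272, 0.104, 0.42 ]), 'ft_torque': array([-0.029,  0.06 , -0.058]), 'finger_force': 0.0, 'gripper_width': 1.002918772641241}
scene [[ 0.134 -0.663  0.737  1.687]
 [ 0.991  0.08  -0.108 -0.116]
 [ 0.012  0.745  0.667  1.13 ]
 [ 0.     0.     0.     1.   ]]
block [ 0.517 -0.299 -0.001] 0.81 [162. 241.]
block [ 0.269 -0.223  0.001] 0.78 [186. 188.]
block [ 0.365 -0.058 -0.001] 0.59 [236. 203.]
block [ 0.4   -0.2   -0.001] 0.56 [194. 213.]
block [ 0.548 -0.028  0.062] 0.49 [250. 225.]
chip1 [ 0.546 -0.032  0.064] 0.59 [249. 225.]
chip1 [ 0.544 -0.07   0.068] 0.45 [236. 224.]
chip1 [0.559 0.008 0.069] 0.41 [262. 225.]
lid_handle [ 0.623 -0.024  0.095] 0.79 [254. 235.]
lid_hinge [ 0.478 -0.032  0.064] 0.61 [247. 210.]
box [ 0.563 -0.0
[... 648 characters left out ...]
5. 378.]
block [ 0.265 -0.226 -0.003] 0.74 [185. 370.]
chip1 [0.56  0.011 0.07 ] 0.62 [301. 239.]
chip1 [ 0.538 -0.077  0.065] 0.45 [300. 271.]
chip1 [ 0.541 -0.028  0.066] 0.43 [297. 253.]
lid_handle [ 0.627 -0.021  0.099] 0.77 [333. 236.]
lid_hinge [ 0.724 -0.205 -0.001] 0.74 [395. 320.]
lid_hinge [ 0.476 -0.033  0.065] 0.66 [269. 260.]
box [ 0.561 -0.026 -0.004] 0.59 [304. 270.]
mug [ 0.544 -0.028  0.069] 0.69 [298. 252.]
mug [0.493 0.29  0.002] 0.67 [256. 187.]
striker [ 0.724 -0.207 -0.001] 0.8 [396. 321.]
plates [ 0.74   0.287 -0.004] 0.91 [340. 177.]
jug [ 0.702 -0.333  0.004] 0.86 [408. 375.]
latchbox [ 0.775 -0.044 -0.   ] 0.82 [392. 260.]
tin [ 0.563  0.465 -0.004] 0.88 [270. 149.]
```

View pics/side0.png

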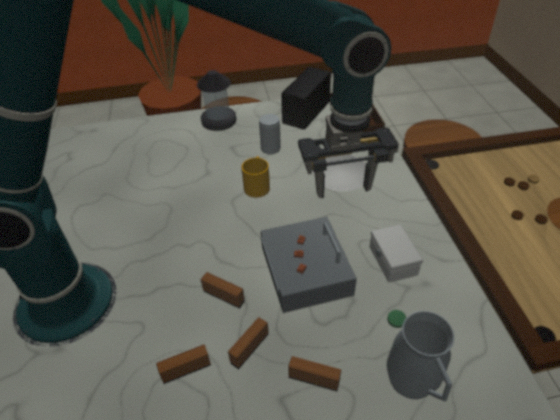

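View pics/scene0.png

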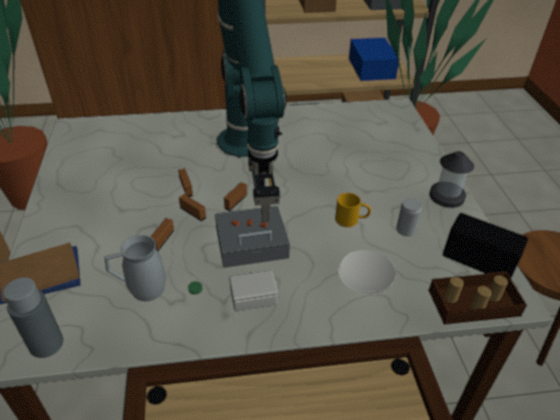

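Both views show four look-alike blocks. In the side view they are at px (224,290), (249,342), (184,363) and (315,373), and the scene view shows the same four. The one at (315,373), scene (162,236), has the lowest y (-0.30) and stands across the box from the mug, so I choose it. Next I'll crop it and fit yaws.

```bash
cat >> h.py <<'E'
from scipy.optimize import minimize
def corners(lx,ly,h,x,y,a,z0=0):
    P=np.array([[i*lx/2,j*ly/2,z] for i in(-1,1) for j in(-1,1) for z in(z0,z0+h)])
    R=np.array([[np.cos(a),-np.sin(a),0],[np.sin(a),np.cos(a),0],[0,0,1]])
    return P@R.T+[x,y,0]
def hullmask(p,P):
    m=np.zeros((420*4,560*4),np.uint8); q=proj(p,P)
    cv2.fillConvexPoly(m,cv2.convexHull(((q+.5)*4*16).astype(np.int32)).reshape(-1,2),1,shift=4)
    return cv2.resize(m.astype(np.float32),(560,420),interpolation=cv2.INTER_AREA)
def fit(views,dims,x0,z0=0):
    # views: [(pic,mask)]
    def c(v): return sum(np.abs(hullmask(p,corners(*dims,v[0]/100,v[1]/100,v[2]/10,z0))-m).sum() for p,m in views)
    best=None
    for a in x0[2]:
        r=minimize(c,[x0[0]*100,x0[1]*100,a*10],method='Nelder-Mead',options=dict(initial_simplex=np.array([[0,0,0],[1,0,0],[0,1,0],[0,0,2]])+[x0[0]*100,x0[1]*100,a*10]))
        if best is None or r.fun<best.fun: best=r
    return best.x/[100,100,10],best.fun
E
python3 - <<'E'
from h import *
np.set_printoptions(precision=3,suppress=True)
vb=[];vx=[]
for c in ('scene','side'):
    p=capture(c)
    for r in outline_of('block',p):
        m=r['pixels']; u,v=np.argwhere(m).mean(0)[::-1]; t=proj(p,[.519,-.30,.025])[0]
        if np.hypot(*(t-[u,v]))<12: vb.append((p,m.astype(float))); print('blk',c,u,v,m.sum()); break
    r=outline_of('box',p)
    print([ (round(q['confidence'],2),q['pixels'].sum()) for q in r])
    m=r[0]['pixels'].astype(np.uint8)
    m=cv2.morphologyEx(m,cv2.MORPH_CLOSE,np.ones((5,5),np.uint8)); vx.append((p,m.astype(float)))
    if c=='side':
        cv2.imwrite('pics/crop.png',cv2.resize(p['frame'][200:400,160:440,::-1],None,fx=2.8,fy=2.8,interpolation=cv2.INTER_CUBIC))
print(fit(vb,(.1,.026,.05),(.519,-.30,[-.5,0,.5,1,1.5,2])))
print(fit(vx,(.17,.2,.066),(.562,-.026,[-.3,0,.3])))
print(fit(vx[1:],(.17,.2,.066),(.562,-.026,[-.3,0,.3])))
E
```

```text
blk scene 162.93095768374164 232.6369710467706 449
[(0.86, np.int64(3482)), (0.6, np.int64(2518))]
blk side 314.0696356275304 373.365991902834 1235
[(0.68, np.int64(6381))]
(array([ 0.517, -0.3  , -0.49 ]), np.float64(197.6875))
(array([ 0.562, -0.03 ,  0.071]), np.float64(615.6875))
(array([ 0.562, -0.031,  0.068]), np.float64(237.8125))
```

View pics/crop.png

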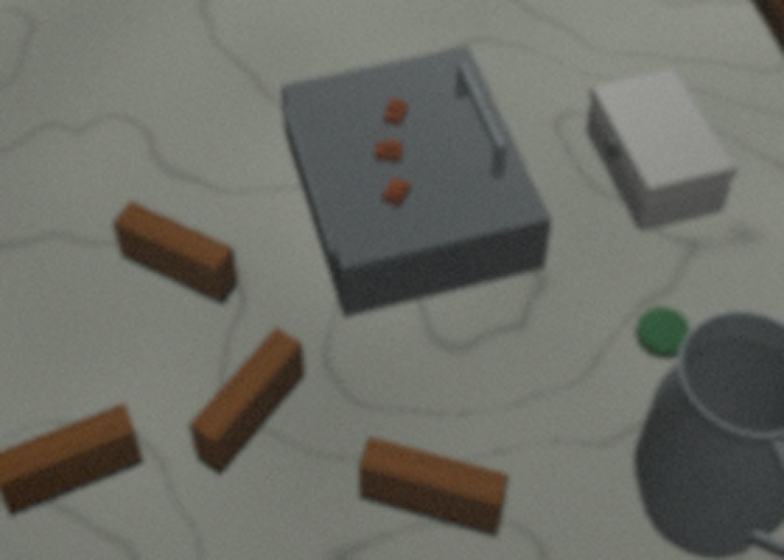

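The crop shows the chosen block whole at px (433,485), i.e. (0.517,-0.300) with yaw about -28°, nothing touching it, and the chips on the lid at (396,110), (389,150) and (397,190). Moving over it.

```bash
python3 -m pendant '[[[-43,-19,0],[0,0,0]],[[-43,-19,0],[0,0,0]],[[-43,-19,0],[0,0,0]],[[-43,-19,0],[0,0,0]],[[-43,-19,0],[0,0,0]],[[-43,-19,0],[0,0,0]],[[-42,-18,0],[0,0,0]],[[0,0,0],[0,0,0]]]' 1; python3 -m pendant '[[[0,0,10],[0,0,-10.3]],[[0,0,10],[0,0,-10.3]],[[0,0,10],[0,0,-10.3]],[[0,0,10],[0,0,-10.3]],[[0,0,10],[0,0,-10.3]],[[0,0,10],[0,0,-10.5]],[[0,0,0],[0,0,0]],[[0,0,0],[0,0,0]]]'
python3 - <<'E'
from h import *
np.set_printoptions(precision=3,suppress=True)
from scipy.spatial.transform import Rotation as R
s=observe(); print(s['tcp_pos'],R.from_rotvec(s['ee_rot']).as_matrix())
p=capture('wrist'); save(p,'w1.png'); print(np.array(p['world_from_camera']))
v=[]
for r in outline_of('block',p):
    m=r['pixels']; print(r['confidence'],m.sum(),np.argwhere(m).mean(0)[::-1]); v.append((p,m.astype(float)))
print([(q['position'],q['confidence']) for q in pinpoint('block',p)])
if v: print(fit(v[:1],(.1,.026,.05),(.517,-.30,[-.49])))
E
```

```text
t: 2.5
tcp_pos: [0.5156, -0.3046, 0.2338]
ee_rot: [2.229, 2.212, -0.003]
ft_force: [0.4, -0.2, -0.2]
gripper_width: 1.002
finger_force: 0.0
t: 3.5
tcp_pos: [0.5185, -0.2996, 0.174]
ee_rot: [0.764, 3.047, 0.0]
ft_force: [-0.1, -0.3, -0.2]
gripper_width: 1.003
finger_force: 0.0
[ 0.519 -0.3    0.174] [[-0.882  0.472  0.001]
 [ 0.472  0.882  0.   ]
 [-0.001  0.    -1.   ]]
[[ 0.472 -0.852 -0.225  0.456]
 [ 0.881  0.457  0.119 -0.266]
 [ 0.002 -0.254  0.967  0.324]
 [ 0.     0.     0.     1.   ]]
0.93 4444 [282.394 195.338]
0.59 3563 [343.379  15.404]
[([0.4012, -0.2039, 0.0015], 0.94), ([0.5176, -0.2938, -0.0004], 0.62)]
(array([ 0.517, -0.297, -0.493]), np.float64(255.875))
```

View pics/w1.png

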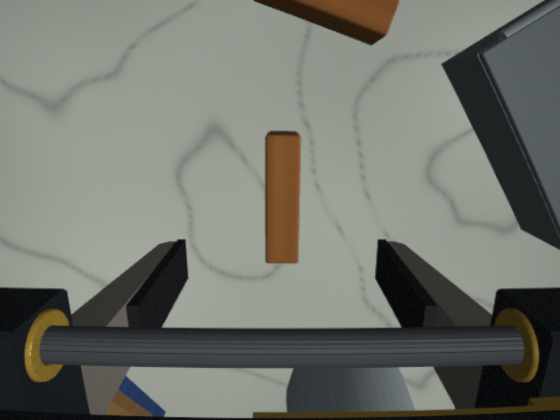

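The wrist view shows the block at px (282,197), lined up with the jaws and midway between them. Descend and grasp.

```bash
python3 -m pendant '[[[3,2,25],[0,0,0]],[[0,0,30],[0,0,0]],[[0,0,30],[0,0,0]],[[0,0,25],[0,0,0]],[[0,0,15],[0,0,0]],[[0,0,7],[0,0,0]],[[0,0,0],[0,0,0]],[[0,0,0],[0,0,0]]]'; python3 -m pendant '[[[0,0,0],[0,0,0]],[[0,0,0],[0,0,0]],[[0,0,0],[0,0,0]],[[0,0,0],[0,0,0]],[[0,0,0],[0,0,0]],[[0,0,0],[0,0,0]],[[0,0,0],[0,0,0]],[[0,0,0],[0,0,0]]]' 0
```

```text
t: 4.65
tcp_pos: [0.5169, -0.2972, 0.0425]
ee_rot: [0.76, 3.047, -0.001]
ft_force: [-0.8, -0.7, 0.9]
gripper_width: 1.004
finger_force: 0.0
t: 5.65
tcp_pos: [0.5162, -0.2969, 0.0415]
ee_rot: [-0.76, -3.048, 0.0]
ft_force: [-0.6, 0.3, -0.9]
gripper_width: 0.283
finger_force: 30.0
```

```bash
python3 -m pendant '[[[0,0,-20],[0,0,0]],[[0,0,-35],[0,0,0]],[[0,0,-35],[0,0,0]],[[0,0,-35],[0,0,0]],[[0,0,-30],[0,0,0]],[[0,0,-5],[0,0,0]],[[0,0,0],[0,0,0]]]'; python3 -m pendant '[[[10,30,0],[0,0,0]],[[10,30,0],[0,0,0]],[[10,30,0],[0,0,0]],[[10,30,0],[0,0,0]],[[10,30,0],[0,0,0]],[[8,26,0],[0,0,0]],[[0,0,0],[0,0,0]]]';  python3 -m pendant '[[[0,0,0],[0,0,-8]],[[0,0,0],[0,0,-8]],[[0,0,0],[0,0,-8]],[[0,0,0],[0,0,-8]],[[0,0,0],[0,0,0]],[[0,0,0],[0,0,0]]]'
python3 - <<'E'
from h import *
np.set_printoptions(precision=3,suppress=True)
s=observe(); print(s['joints'])
vx=[]
for c in ('wrist','side','scene'):
    p=capture(c); save(p,c+'2.png'); 
    for n in ('chip1','lid_handle','lid_hinge','block'):
        for r in pinpoint(n,p): 
          if r['confidence']>.3:print(c,n,np.array(r['position']),round(r['confidence'],2))
E
```

```text
t: 6.52
tcp_pos: [0.516, -0.2967, 0.2016]
ee_rot: [0.76, 3.048, -0.0]
ft_force: [0.4, 0.3, -1.2]
gripper_width: 0.283
finger_force: 30.0
t: 7.4
tcp_pos: [0.5472, -0.1116, 0.2001]
ee_rot: [-0.753, -3.047, -0.001]
ft_force: [0.6, -0.5, -1.2]
gripper_width: 0.279
finger_force: 30.0
t: 8.15
tcp_pos: [0.5472, -0.1151, 0.201]
ee_rot: [0.104, -3.139, 0.0]
ft_force: [-0.3, 0.5, -1.2]
gripper_width: 0.276
finger_force: 30.0
[ 0.402  0.378 -0.316  1.842  0.143  0.944  1.66 ]
wrist chip1 [ 0.541 -0.076  0.065] 0.92
wrist chip1 [0.562 0.007 0.065] 0.76
wrist chip1 [ 0.547 -0.034  0.065] 0.6
wrist chip1 [ 0.477 -0.034  0.063] 0.34
wrist lid_hinge [ 0.477 -0.032  0.058] 0.64
wrist block [ 0.548 -0.116  0.161] 0.96
wrist block [ 0.546 -0.075  0.065] 0.6
wrist block [ 0.403 -0.203  0.003] 0.58
side chip1 [ 0.541 -0.073  0.07 ] 0.58
side lid_handle [ 0.625 -0.021  0.099] 0.94
side lid_hinge [ 0.475 -0.035  0.065] 0.81
side block [ 0.363 -0.058  0.   ] 0.94
side block [ 0.553 -0.11   0.166] 0.92
side block [ 0.403 -0.207 -0.001] 0.89
side block [ 0.264 -0.229 -0.003] 0.58
scene chip1 [ 0.546 -0.07   0.067] 0.5
scene chip1 [0.559 0.008 0.067] 0.43
scene lid_handle [ 0.622 -0.023  0.095] 0.62
scene lid_hinge [ 0.477 -0.03   0.061] 0.84
scene lid_hinge [0.494 0.289 0.003] 0.38
scene block [ 0.549 -0.117  0.159] 0.78
scene block [ 0.267 -0.223 -0.   ] 0.69
scene block [ 0.363 -0.061  0.002] 0.61
scene block [ 0.4   -0.202 -0.002] 0.58
```

View pics/wrist2.png

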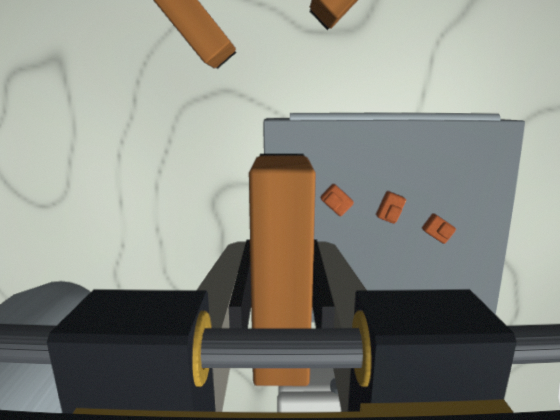

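The wrist view shows the block held upright and parallel to the lid's side. The chips lie ahead of it at px (337,200), (391,207) and (439,229). Lower to the lid and feel for contact.

```bash
python3 -m pendant '[[[0,0,25],[0,0,0]],[[0,0,25],[0,0,0]],[[0,0,20],[0,0,0]],[[0,0,10],[0,0,0]],[[0,0,8],[0,0,0]],[[0,0,0],[0,0,0]],[[0,0,0],[0,0,0]],[[0,0,0],[0,0,0]]]'; python3 -m pendant '[[[0,0,1.5],[0,0,0]],[[0,0,0],[0,0,0]],[[0,0,0],[0,0,0]]]';python3 -m pendant '[[[0,0,1.5],[0,0,0]],[[0,0,0],[0,0,0]],[[0,0,0],[0,0,0]]]'
```

```text
t: 9.9
tcp_pos: [0.5481, -0.1143, 0.1142]
ee_rot: [-0.109, 3.139, -0.001]
ft_force: [0.4, -0.3, -0.9]
gripper_width: 0.282
finger_force: 30.0
t: 10.28
tcp_pos: [0.5477, -0.1142, 0.1121]
ee_rot: [0.11, -3.14, 0.0]
ft_force: [0.2, 0.8, -1.4]
gripper_width: 0.283
finger_force: 30.0
t: 10.65
tcp_pos: [0.5477, -0.1142, 0.1106]
ee_rot: [0.11, -3.14, 0.0]
ft_force: [-0.1, -0.2, -1.3]
gripper_width: 0.284
finger_force: 30.0
```

```bash
python3 -m pendant '[[[0,0,1.5],[0,0,0]],[[0,0,0],[0,0,0]],[[0,0,0],[0,0,0]]]';python3 -m pendant '[[[0,0,1],[0,0,0]],[[0,0,0],[0,0,0]],[[0,0,0],[0,0,0]]]'; python3 -m pendant '[[[0,0,1],[0,0,0]],[[0,0,0],[0,0,0]],[[0,0,0],[0,0,0]]]'
```

```text
t: 11.02
tcp_pos: [0.5477, -0.1142, 0.1091]
ee_rot: [0.11, -3.14, 0.0]
ft_force: [-0.2, 0.6, -1.4]
gripper_width: 0.281
finger_force: 30.0
t: 11.4
tcp_pos: [0.5477, -0.1142, 0.1081]
ee_rot: [-0.11, 3.14, -0.0]
ft_force: [0.2, -0.1, -1.8]
gripper_width: 0.282
finger_force: 30.0
t: 11.78
tcp_pos: [0.5479, -0.1142, 0.1074]
ee_rot: [-0.11, 3.139, -0.0]
ft_force: [-1.1, 0.7, 2.1]
gripper_width: 0.279
finger_force: 30.0
```

```bash
python3 -m pendant '[[[0,0,-1],[0,0,0]],[[0,4,0],[0,0,0]],[[0,7,0],[0,0,0]],[[0,8,0],[0,0,0]],[[0,8,0],[0,0,0]],[[0,8,0],[0,0,0]],[[0,8,0],[0,0,0]],[[0,8,0],[0,0,0]]]';python3 -m pendant '[[[0,8,0],[0,0,0]],[[0,8,0],[0,0,0]],[[0,8,0],[0,0,0]],[[0,8,0],[0,0,0]],[[0,8,0],[0,0,0]],[[0,8,0],[0,0,0]],[[0,8,0],[0,0,0]],[[0,8,0],[0,0,0]]]';python3 -m pendant '[[[0,8,0],[0,0,0]],[[0,8,0],[0,0,0]],[[0,8,0],[0,0,0]],[[0,8,0],[0,0,0]],[[0,8,0],[0,0,0]],[[0,8,0],[0,0,0]],[[0,8,0],[0,0,0]],[[0,8,0],[0,0,0]]]'
python3 - <<'E'
from h import *
np.set_printoptions(precision=3,suppress=True)
for c in ('wrist','side','scene'):
    p=capture(c); save(p,c+'3.png'); 
    for n in ('chip1',):
        for r in pinpoint(n,p): 
          if r['confidence']>.3:print(c,n,np.array(r['position']),round(r['confidence'],2))
E
```

```text
t: 12.78
tcp_pos: [0.5442, -0.0629, 0.1082]
ee_rot: [-0.11, 3.139, -0.0]
ft_force: [0.1, -0.4, -0.1]
gripper_width: 0.282
finger_force: 30.0
t: 13.78
tcp_pos: [0.5396, 0.001, 0.1081]
ee_rot: [-0.11, 3.14, -0.0]
ft_force: [-0.8, -1.9, 0.9]
gripper_width: 0.283
finger_force: 30.0
t: 14.78
tcp_pos: [0.535, 0.0651, 0.1079]
ee_rot: [0.11, -3.139, -0.0]
ft_force: [0.7, 1.2, -1.0]
gripper_width: 0.284
finger_force: 30.0
wrist chip1 [0.533 0.086 0.03 ] 0.81
wrist chip1 [0.549 0.101 0.009] 0.8
scene chip1 [0.571 0.102 0.012] 0.62
scene chip1 [0.548 0.102 0.008] 0.35
```

View pics/wrist3.png

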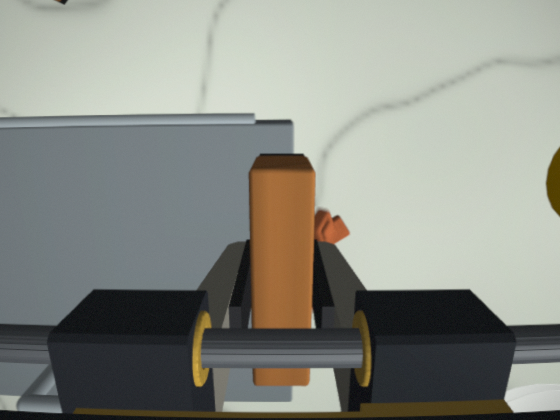

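Chips are dropping past the lid's edge at px (330,227). One may still be tipping, so push a further 22 mm.

```bash
python3 -m pendant '[[[0,5,0],[0,0,0]],[[0,5,0],[0,0,0]],[[0,5,0],[0,0,0]],[[0,5,0],[0,0,0]],[[0,2,0],[0,0,0]],[[0,0,0],[0,0,0]],[[0,0,0],[0,0,0]]]'; python3 -m pendant '[[[0,-10,-10],[0,0,0]],[[0,-20,-25],[0,0,0]],[[0,-20,-25],[0,0,0]],[[0,-25,-25],[0,0,0]],[[0,-25,-5],[0,0,0]],[[0,0,0],[0,0,0]],[[0,0,0],[0,0,0]]]'
python3 - <<'E'
from h import *
np.set_printoptions(precision=3,suppress=True)
for c in ('wrist','side','scene'):
    p=capture(c); save(p,c+'4.png'); 
    for n in ('chip1',):
        for r in pinpoint(n,p): 
          if r['confidence']>.2:print(c,n,np.array(r['position']),round(r['confidence'],2))
E
```

```text
t: 15.95
tcp_pos: [0.5337, 0.0861, 0.1081]
ee_rot: [0.109, -3.14, 0.0]
ft_force: [0.1, 0.1, -0.9]
gripper_width: 0.281
finger_force: 30.0
t: 16.82
tcp_pos: [0.5404, -0.0131, 0.1981]
ee_rot: [0.11, -3.139, -0.001]
ft_force: [-0.3, 0.8, -2.1]
gripper_width: 0.279
finger_force: 30.0
wrist chip1 [0.55  0.1   0.008] 0.91
wrist chip1 [0.572 0.106 0.009] 0.73
wrist chip1 [0.531 0.082 0.   ] 0.55
scene chip1 [0.553 0.101 0.007] 0.49
scene chip1 [0.57  0.108 0.009] 0.44
```

View pics/wrist4.png

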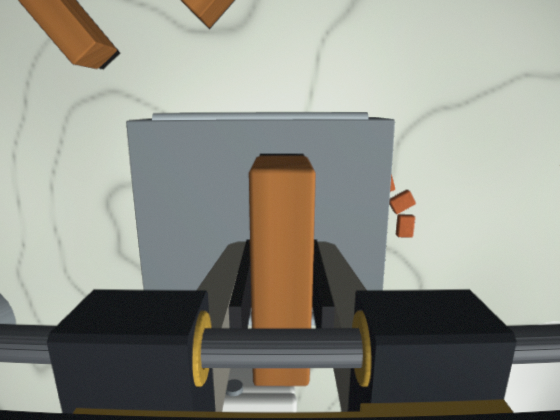

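All three chips are on the table beside the box at about px (390,184), (403,201) and (405,226), and the lid is clear. Putting the block down well off the -y side.

```bash
python3 -m pendant '[[[3,-25,0],[0,0,0]],[[5,-40,0],[0,0,0]],[[5,-40,0],[0,0,0]],[[5,-40,0],[0,0,0]],[[5,-40,0],[0,0,0]],[[5,-40,0],[0,0,0]],[[5,-30,0],[0,0,0]],[[0,0,0],[0,0,0]]]';python3 -m pendant '[[[0,0,25],[0,0,0]],[[0,0,35],[0,0,0]],[[0,0,35],[0,0,0]],[[0,0,30],[0,0,0]],[[0,0,20],[0,0,0]],[[0,0,8],[0,0,0]],[[0,0,0],[0,0,0]],[[0,0,0],[0,0,0]]]'; python3 -m pendant '[[[0,0,1],[0,0,0]],[[0,0,1],[0,0,0]],[[0,0,0],[0,0,0]],[[0,0,0],[0,0,0]]]'
```

```text
t: 18.12
tcp_pos: [0.5247, -0.2728, 0.1976]
ee_rot: [0.103, -3.139, 0.001]
ft_force: [0.2, -0.3, -0.5]
gripper_width: 0.28
finger_force: 30.0
t: 19.12
tcp_pos: [0.5263, -0.2704, 0.0462]
ee_rot: [-0.109, 3.138, -0.001]
ft_force: [-0.4, 0.0, -1.0]
gripper_width: 0.283
finger_force: 30.0
t: 19.62
tcp_pos: [0.5255, -0.2702, 0.0432]
ee_rot: [-0.11, 3.14, -0.0]
ft_force: [0.7, 0.7, -1.4]
gripper_width: 0.284
finger_force: 30.0
```

```bash
python3 -m pendant '[[[0,0,1],[0,0,0]],[[0,0,0.7],[0,0,0]],[[0,0,0],[0,0,0]],[[0,0,0],[0,0,0]]]'; python3 -m pendant '[[[0,0,0],[0,0,0]],[[0,0,0],[0,0,0]],[[0,0,0],[0,0,0]],[[0,0,0],[0,0,0]],[[0,0,0],[0,0,0]],[[0,0,0],[0,0,0]]]' 1;python3 -m pendant '[[[0,0,-15],[0,0,0]],[[0,0,-35],[0,0,0]],[[0,0,-50],[0,0,0]],[[0,0,-50],[0,0,0]],[[0,0,-15],[0,0,0]],[[0,0,0],[0,0,0]],[[0,0,0],[0,0,0]]]'
python3 - <<'E'
from h import *
np.set_printoptions(precision=3,suppress=True)
print(observe()['joints'])
for c in ('wrist','side','scene'):
    p=capture(c); save(p,c+'5.png'); 
    for n in ('chip1','block','lid_handle','lid_hinge'):
        for r in pinpoint(n,p): 
          if r['confidence']>.3:print(c,n,np.array(r['position']),round(r['confidence'],2))
E
```

```text
t: 20.12
tcp_pos: [0.5255, -0.2701, 0.0416]
ee_rot: [-0.11, 3.14, -0.0]
ft_force: [-1.1, 0.7, 2.4]
gripper_width: 0.276
finger_force: 30.0
t: 20.88
tcp_pos: [0.5255, -0.2702, 0.0414]
ee_rot: [-0.11, 3.14, -0.0]
ft_force: [-0.8, -1.0, -0.0]
gripper_width: 0.915
finger_force: 0.0
t: 21.75
tcp_pos: [0.5245, -0.2698, 0.2049]
ee_rot: [0.109, -3.137, -0.002]
ft_force: [-0.1, 0.0, 0.0]
gripper_width: 1.0
finger_force: 0.0
[ 0.6    0.415 -0.233  1.768  0.112  0.975  1.963]
wrist chip1 [ 0.567 -0.027 -0.002] 0.52
wrist block [ 0.401 -0.204  0.003] 0.97
wrist block [ 0.529 -0.268 -0.001] 0.92
side block [ 0.53  -0.269  0.002] 0.84
side block [ 0.264 -0.226 -0.002] 0.78
side block [ 0.364 -0.058  0.001] 0.73
side block [ 0.402 -0.204  0.006] 0.68
side lid_handle [ 0.702 -0.33   0.006] 0.38
side lid_hinge [ 0.477 -0.037  0.064] 0.88
scene chip1 [0.55  0.098 0.007] 0.56
scene chip1 [0.569 0.106 0.007] 0.43
scene block [ 0.366 -0.063 -0.   ] 0.87
scene block [ 0.399 -0.203 -0.004] 0.71
scene block [ 0.526 -0.273  0.001] 0.67
scene block [ 0.267 -0.223  0.003] 0.45
scene lid_handle [ 0.622 -0.024  0.096] 0.95
scene lid_handle [0.549 0.1   0.005] 0.31
scene lid_hinge [ 0.48  -0.034  0.061] 0.81
scene lid_hinge [ 0.565  0.468 -0.001] 0.35
```

View pics/side5.png

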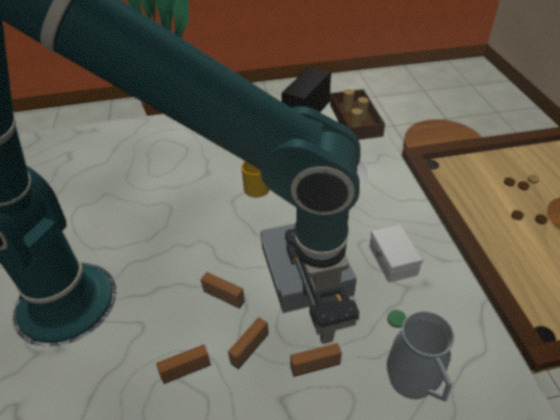

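The side view shows the block standing by itself at px (315,358), clear of the box, and the bystanders are unmoved. Now go over the handle, turning the jaws to close along the box's x.

```bash
python3 -m pendant '[[[-12,24,0],[0,0,0]],[[-18,36,0],[0,0,0]],[[-18,36,0],[0,0,0]],[[-18,36,0],[0,0,0]],[[-18,36,0],[0,0,0]],[[-18,36,0],[0,0,0]],[[-12,34,0],[0,0,0]],[[0,0,0],[0,0,0]]]' 0.6;python3 -m pendant '[[[0,0,0],[0,0,10]],[[0,0,0],[0,0,10]],[[0,0,0],[0,0,10]],[[0,0,0],[0,0,10]],[[0,0,0],[0,0,10]],[[0,0,0],[0,0,10]],[[0,0,0],[0,0,10]],[[0,0,0],[0,0,10]]]'; python3 -m pendant '[[[0,0,0],[0,0,10]],[[0,0,0],[0,0,0]],[[0,0,0],[0,0,0]],[[0,0,0],[0,0,0]]]'
python3 - <<'E'
from h import *
np.set_printoptions(precision=3,suppress=True)
from scipy.spatial.transform import Rotation as R
s=observe(); print(s['joints'],s['tcp_pos'],R.from_rotvec(s['ee_rot']).as_matrix())
for c in ('wrist','side','scene'):
    p=capture(c); save(p,c+'6.png'); 
    for n in ('chip1','lid_handle','lid_hinge'):
        for r in pinpoint(n,p): 
          if r['confidence']>.3:print(c,n,np.array(r['position']),round(r['confidence'],2))
E
```

```text
t: 23.5
tcp_pos: [0.6231, -0.0206, 0.2064]
ee_rot: [-0.119, 3.139, 0.003]
ft_force: [0.6, -0.3, -0.4]
gripper_width: 0.601
finger_force: 0.0
t: 24.5
tcp_pos: [0.6224, -0.0264, 0.2065]
ee_rot: [1.943, 2.468, -0.001]
ft_force: [0.4, 0.6, 1.0]
gripper_width: 0.602
finger_force: 0.0
t: 25.0
tcp_pos: [0.6226, -0.0252, 0.2064]
ee_rot: [-2.141, -2.299, 0.0]
ft_force: [-0.8, 0.3, -0.2]
gripper_width: 0.602
finger_force: 0.0
[-0.041  0.448  0.037  1.7   -0.019  0.993  0.073] [ 0.623 -0.025  0.206] [[-0.071  0.997 -0.   ]
 [ 0.997  0.071  0.   ]
 [ 0.    -0.    -1.   ]]
wrist chip1 [0.548 0.103 0.01 ] 0.7
wrist chip1 [0.572 0.108 0.013] 0.69
wrist chip1 [0.528 0.081 0.002] 0.65
wrist lid_handle [ 0.627 -0.023  0.1  ] 0.57
wrist lid_hinge [ 0.479 -0.034  0.064] 0.89
side lid_handle [ 0.628 -0.021  0.1  ] 0.85
side lid_hinge [ 0.476 -0.036  0.064] 0.89
scene chip1 [0.572 0.108 0.01 ] 0.57
scene chip1 [0.548 0.096 0.006] 0.5
scene lid_handle [ 0.622 -0.023  0.098] 0.75
scene lid_hinge [ 0.48  -0.034  0.061] 0.68
scene lid_hinge [ 0.702 -0.332 -0.   ] 0.37
```

View pics/wrist6.png

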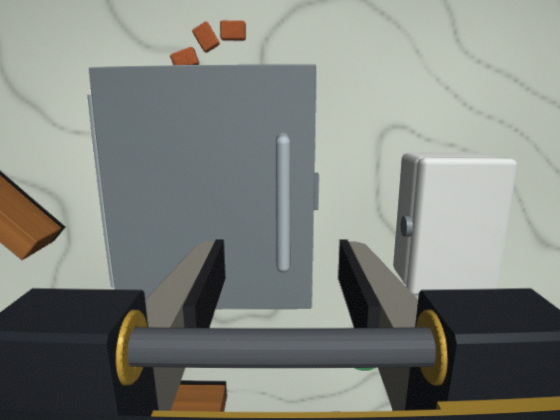

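The bar at px (283,200) is centred between the jaws and parallel to the pads. The three chips are on the table at (183,57), (205,37) and (232,30). Descend 101 mm and close.

```bash
python3 -m pendant '[[[0,1,25],[0,0,0]],[[0,0,30],[0,0,0]],[[0,0,25],[0,0,0]],[[0,0,15],[0,0,0]],[[0,0,6],[0,0,0]],[[0,0,0],[0,0,0]],[[0,0,0],[0,0,0]]]' 0.6;python3 -m pendant '[[[0,0,0],[0,0,0]],[[0,0,0],[0,0,0]],[[0,0,0],[0,0,0]],[[0,0,0],[0,0,0]],[[0,0,0],[0,0,0]],[[0,0,0],[0,0,0]]]' 0
python3 - <<'E'
import numpy as np
# bar path in box plane (x from hinge), tool tilt phi, tcp 7 mm behind bar
pr=None
for th,ph in [(0,0),(5,0),(10,4),(15,8),(20,12),(25,15),(30,18),(35,20),(40,20),(45,20),(50,20)]:
    t,f=np.radians([th,ph]); b=np.array([145*np.cos(t)-38*np.sin(t),145*np.sin(t)+38*np.cos(t)])
    tcp=b+7*np.array([-np.sin(f),np.cos(f)])
    if pr is not None:
        d=tcp-pr[0]; g=pr[1]
        print(th,ph,tcp.round(1),'world d',d.round(1),'tool y,z before turn',(d@[np.cos(g),np.sin(g)]).round(1),(d@[np.sin(g),-np.cos(g)]).round(1))
    pr=(tcp,f)
E
```

```text
t: 26.48
tcp_pos: [0.6243, -0.0248, 0.1064]
ee_rot: [2.142, 2.297, 0.002]
ft_force: [-1.0, 0.0, -0.0]
gripper_width: 0.603
finger_force: 0.0
t: 27.22
tcp_pos: [0.6236, -0.0248, 0.1054]
ee_rot: [2.143, 2.298, -0.0]
ft_force: [-0.1, 0.5, -0.5]
gripper_width: 0.096
finger_force: 30.0
5 0 [141.1  57.5] world d [-3.9 12.5] tool y,z before turn -3.9 -12.5
10 4 [135.7  69.6] world d [-5.4 12.1] tool y,z before turn -5.4 -12.1
15 8 [129.2  81.2] world d [-6.5 11.6] tool y,z before turn -5.6 -12.0
20 12 [121.8  92.1] world d [-7.4 11. ] tool y,z before turn -5.8 -11.9
25 15 [113.5 102.5] world d [-8.3 10.3] tool y,z before turn -5.9 -11.8
30 18 [104.4 112.1] world d [-9.1  9.6] tool y,z before turn -6.3 -11.6
35 20 [ 94.6 120.9] world d [-9.8  8.8] tool y,z before turn -6.6 -11.4
40 20 [ 84.3 128.9] world d [-10.3   8. ] tool y,z before turn -7.0 -11.1
45 20 [ 73.3 136. ] world d [-11.    7.1] tool y,z before turn -7.9 -10.4
50 20 [ 61.7 142.1] world d [-11.6   6.1] tool y,z before turn -8.8 -9.7
```

```bash
python3 -m pendant '[[[0,-1.5,-6.2],[0,0,0]],[[0,-2.4,-6.3],[0,0,0]],[[0,-2.5,-6.1],[0,0,0]],[[0,-2.9,-6],[-4,0,0]],[[0,-2.7,-6],[-2,0,0]],[[0,-2.9,-6],[-2,0,0]],[[0,0,0],[0,0,0]],[[0,0,0],[0,0,0]]]'; python3 -c "
from workcell import *;print(observe()['joints'])"
```

```text
t: 28.22
tcp_pos: [0.608, -0.0258, 0.1416]
ee_rot: [2.075, 2.225, 0.155]
ft_force: [1.6, 0.0, -2.1]
gripper_width: 0.094
finger_force: 30.0
[-0.02506425  0.44282775  0.02123732  1.89228213 -0.02878164  0.66751931
  0.08465202]
```

```bash
python3 -m pendant '[[[0,-2.6,-6],[0,0,0]],[[0,-2.7,-5.9],[0,0,0]],[[0,-3.2,-5.7],[0,0,0]],[[0,-3.2,-5.7],[0,0,0]],[[0,-3.7,-5.4],[0,0,0]],[[0,-3.7,-5.4],[0,0,0]],[[0,0,0],[0,0,0]],[[0,0,0],[0,0,0]]]'; python3 -c "
from workcell import *;print(observe()['joints'])"
```

```text
t: 29.22
tcp_pos: [0.5851, -0.0275, 0.1733]
ee_rot: [2.074, 2.224, 0.158]
ft_force: [5.2, 0.2, 1.6]
gripper_width: 0.095
finger_force: 30.0
[-0.02310455  0.36399528  0.0215413   1.92681297 -0.02580396  0.70935121
  0.08459761]
```

```bash
python3 -m pendant '[[[0,-4.1,-5.1],[-1,0,0]],[[0,-4.1,-5.1],[-1,0,0]],[[0,-4.4,-4.9],[-1,0,0]],[[0,-4.4,-4.9],[-1,0,0]],[[0,-4.7,-4.6],[-1,0,0]],[[0,-4.8,-4.6],[-1,0,0]],[[0,0,0],[0,0,0]],[[0,0,0],[0,0,0]]]'; python3 -m pendant '[[[0,-4.9,-4.5],[0,0,0]],[[0,-5,-4.5],[0,0,0]],[[0,0,0],[0,0,0]],[[0,0,0],[0,0,0]],[[0,0,0],[0,0,0]],[[0,0,0],[0,0,0]]]'
python3 - <<'E'
from h import *
np.set_printoptions(precision=3,suppress=True)
from scipy.spatial.transform import Rotation as R
s=observe(); M=R.from_rotvec(s['ee_rot']).as_matrix()
b=s['tcp_pos']+.007*M[:,2]; h=np.array([.4775,-.034,.060]); u=np.array([np.cos(.07),np.sin(.07)])
print(s['joints'],b,'lid deg',np.degrees(np.arctan2(b[2]-h[2],(b[:2]-h[:2])@u)-np.arctan2(38,145)))
for c in ('side','scene'):
    p=capture(c); save(p,c+'7.png')
    for n in ('chip1','block','lid_handle'):
        for r in pinpoint(n,p):
          if r['confidence']>.3:print(c,n,np.array(r['position']),round(r['confidence'],2))
E
```

```text
t: 30.22
tcp_pos: [0.5544, -0.0297, 0.1976]
ee_rot: [2.019, 2.165, 0.269]
ft_force: [4.7, -0.2, 3.0]
gripper_width: 0.104
finger_force: 30.0
t: 30.98
tcp_pos: [0.5432, -0.0305, 0.2041]
ee_rot: [2.019, 2.165, 0.27]
ft_force: [5.8, -0.2, 4.8]
gripper_width: 0.095
finger_force: 30.0
[-0.004  0.213  0.011  2.073 -0.035  0.609  0.102] [ 0.545 -0.03   0.197] lid deg 49.1479931490725
side block [ 0.36  -0.058 -0.001] 0.88
side block [ 0.262 -0.229 -0.004] 0.72
side block [ 0.531 -0.268  0.005] 0.68
side block [ 0.399 -0.203  0.002] 0.66
side lid_handle [ 0.544 -0.026  0.198] 0.75
scene chip1 [0.55  0.101 0.007] 0.5
scene block [ 0.401 -0.204 -0.   ] 0.84
scene block [ 0.362 -0.063  0.001] 0.8
scene block [ 0.528 -0.269 -0.001] 0.7
scene block [ 0.269 -0.222  0.001] 0.57
scene block [0.562 0.471 0.001] 0.36
scene lid_handle [ 0.544 -0.027  0.197] 0.83
```

View pics/scene7.png

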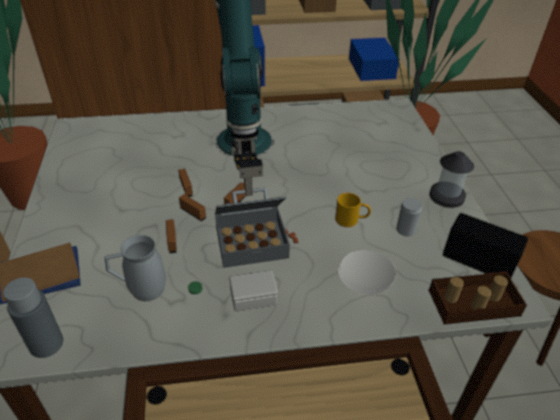

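The scene view shows the lid held open at px (250,208), about 49° by two independent measures, the box interior visible, the chips on the table at (293,237) and the block free at (171,236). Handing in.

```bash
python3 -c "
from workcell import *;s=observe();print(abs(s['joint_velocities']).max(),s['finger_force']);print(finish_job())"
```

```text
0.0020053559761942018 29.99764233827591
the job is handed in; nothing more can be done
None
```

The job is handed in, with no verdict returned: the three chips were wiped onto the table, the block stands clear of the box, and the gripper is holding the lid still at about 49°.

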